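# Start the spectrometer's sampling pump

### The arm

A 7-joint arm with a two-finger parallel gripper is mounted at the origin on the work surface. World frame = base frame: x ahead of the robot, y to its left, z up, the work surface at z = 0. Lengths are in m, angles in rad, forces in N, time in s.
With the tool pointing down it reaches from about 0.425 to 0.875 m from the base axis. Payload 4.7 kg.
Tool frame: the origin (TCP) lies on the centre line of the jaws, within the pads' length; the fingertips stand 19 mm ahead of it and the grasp point (between the pads) is the TCP; x points along the fingers, z is the direction in which the jaws open and shut, and the axes are right-handed (so a half turn about x gives the same grasp; the last joint's range is limited). The gripper opens to 87 mm and grips with 3 to 60 N. Pads are 19 mm wide; open, the fingers measure 117 mm over their backs; the gripper's body (75 mm by 190 mm) begins 51 mm behind the grasp point.
Start: joints at [-1.281, 0.321, -0.07, 1.45, 0.023, 1.371, -0.057], TCP at [0.177, 0.625, 0.242] pointing down, gripper open.
Joint ranges: [-2.86, 2.86], [-0.3, 2.09], [-1.38, 1.24], [0.06, 2.45], [-1.56, 4.7], [0.09, 2.05], [-2.69, 2.69]. Speed limits (rad/s): [2.57, 2.57, 3.14, 3.14, 3.14, 3.14, 3.14].

### API

Orientations are given as a rotation vector (axis times angle).
In Python, from bench import get_state, get_image, camera_info, close_job gives the robot as it stands.
- The arm moves only by the tool jog_arm, never from a script. Its argument "targets" is a list of rows, each a list of 7 numbers: the turn, a rotation vector about the tool's x, y, z in degrees, then the shift along the tool's x, y, z in cm, then the finger opening in cm, from 0 to 8.7. In form: [[wx, wy, wz, tx, ty, tz, jaw], ...]. A call has 1 to 10 rows; each row shifts and turns the commanded pose from where the row before left it, along the tool's axes as they then stand; what a row does not reach is not made up. A row lasts 1/8 s, in which the tool goes at most 62.5 mm and 10.7 degrees, less where a joint would pass 70% of its speed; a pose out of reach is approached as far as the arm can. A call is refused whole if a number of a shift passes 6.25 or a number of a turn 10.7, either way. A call with a gripper value outside its range is refused whole. The fingers move at their own pace and stop on an object; "squeeze" is the grip in N (left out, the last holds). Time passes only in rows, so rows that do not move let the fingers close. It gives the time, the measured TCP pose, the force and the opening at its end, in the units of the state.
- get_state(): the state, without advancing time (a new reading comes with each control period).
- get_image(name): name is "side" or "top" or "wrist"; returns (picture, depth): 384x512x3 uint8, red, green, blue; 384x512 float32, m along the optical axis (not along the pixel's ray), 0 where there is no reading.
- camera_info(name): a dict with "intrinsics" (3x3 intrinsics, pixels), "world_from_camera" (4x4, takes a point from camera to world coordinates); the wrist camera has in their place "mount" (4x4, takes a point from camera to tool coordinates, whose origin is the TCP and whose axes are the tool frame's). Camera axes: x right, y up, looking along -z (the intrinsics and any distortion apply to the point x, -y, -z); pixel columns grow to the right and rows downward; lengths in m; the calibration is good to about 2 mm. The wrist camera is an equidistant fisheye: a pixel r from the principal point sees the ray r / f radians off the axis. A picture is of the moment at which its call begins: read the wrist's pose just before it. camera_info takes no time and is no camera call.
- close_job(): hands the job in, once; it reports no verdict.
The state is a dict: "time": time; "joint_positions": joint angles; "qd": joint speeds; "joint_torque": joint torques, N m; "position": TCP position; "tool_rot": TCP orientation; "ft_force": force on the tool from outside, world axes, zero at the start; "torque": the same for the moment, N m; "grip_width": opening from 0.0 (shut) to 1.0 (fully open).
Only numpy, scipy, OpenCV 4.12 (cv2) and the standard library are available. Lean on these libraries where they do the work, as an engineer would, in place of code of your own. Each camera call takes 0.05 s, during which the arm holds its last target.

### The job

Get the sampling pump running by pushing with the fingers, in this order: press the pump's raised clamp flap fully down, tip its rocker switch fully over by pressing the raised end, then on the loose control box push the round key in until it stays down, and last press the long bar key fully in for a moment and let it spring back. Never press the square key. Nothing is to be picked up: leave the control box standing where it is and do not disturb the glassware and other things around.

Things in the scene. Friction and masses are not known exactly. Their poses are not given: they have to be found in the camera images.
- pump: sampling pump bolted to the bench: white housing on a grey foot, 150 x 190 mm, top deck 70 mm above the bench. Origin at the centre of its underside; its x axis runs front to back, y to its left (yaw varies, pump and control box may swap sides). On the deck: the clamp flap over a roller drum at y = +45 mm and the off-white paddle rocker on its black bezel at y = -50 mm. Side cheeks beside the drum rise to 102 mm
- flap (a joint): hinge angle of the grey clamp flap, a plate 64 mm wide, 8 mm thick, reaching 110 mm from its hinge towards the pump's -x: 0 = fully down (level, top face 110 mm above the bench, against a hard stop), positive = raised (starts 0.35 to 0.65). Stiff hinge: it stays where it is left; about 1 to 2 N at the press point moves it
- flap_hinge (a point): centre of the flap's hinge axis (axis along the pump's y), at x = +55, y = +45 mm, 106 mm above the bench
- flap_press (a point): point on the flap's top face 70 mm from the hinge, in the middle of its width; it moves with the flap. When the flap is down this point is at pump x = -15, y = +45, height 110 mm; pushing straight down over that place shuts the flap
- rocker (a joint): off-white paddle rocker switch on a black bezel on the pump, 60 mm long (along the pump's x), 30 mm wide, pivoting about its middle: 0 = off (the +x end raised), 0.40 = fully on (the +x end down, hard stop). It stays where it is left; about 2 to 3 N at rocker_end moves it
- rocker_end (a point): point on the top face of the rocker's +x end, 22 mm from the pivot; moves with the rocker. Off: 102 mm above the bench; fully on: 94 mm. The pivot is at pump x = 0, y = -50, 93 mm above the bench
- control_box: loose grey control box on rubber feet, 130 x 190 x 40 mm, about 0.7 to 1.2 kg, standing on the bench. Origin at the centre of its underside. Three off-white keys stand 12 mm above its top face: long bar key at x = -32, y = 0; round key at x = +30, y = +58; square key at x = +30, y = -58 mm. Keys travel 6 mm straight down
- round_key (a joint): travel of the round key (30 mm diameter): 0 = out, 0.006 = fully in. It stays in where it is pushed; needs about 2 N
- round_key_top (a point): centre of the round key's top face, 52 mm above the bench when out
- bar_key (a joint): travel of the long bar key (26 mm by 74 mm, long side along the box's y): 0 = out, 0.006 = fully in; springs back when let go, about 4 N fully in
- bar_key_top (a point): centre of the bar key's top face, 52 mm above the bench when out
- square_key (a joint): travel of the square key (28 mm): 0 = out, 0.006 = in; springs back. It stops the pump and is not to be pressed
- square_key_top (a point): centre of the square key's top face, 52 mm above the bench
- vial_a: small amber glass vial with a white cap, 28 mm across, 60 mm tall; a loose bystander standing or lying among the work. Origin at the middle of its underside
- vial_b: a second small amber vial, 28 mm across, 60 mm tall; a loose bystander standing or lying among the work. Origin at the middle of its underside
- beaker: empty glass beaker, 68 mm across, 80 mm tall; a loose bystander standing or lying among the work. Origin at the middle of its underside
- jar: white plastic jar, 60 mm across, 85 mm tall; a loose bystander standing or lying among the work. Origin at the middle of its underside
- pot: low clear plastic pot, 40 mm across, 45 mm tall; a loose bystander standing or lying among the work. Origin at the middle of its underside
- spatula: steel laboratory spatula, 120 mm long, lying flat; a loose bystander standing or lying among the work. Origin at the underside near its middle

How it is judged:
By the outcome, as a careful person would: the job done as asked, in the order asked, and still so for the second after the job is handed in, with the robot touching nothing.
It also fails if it takes over 61 s, if anything falls off the work surface, if the arm or the gripper's body presses on something with over 40 N, if the wrist force passes 120 N, or if a joint passes its speed limit or range.

## Working session

There is one attempt and no reset: what is moved stays moved. The work goes in short steps, Python scripts to look and compute and a tool call to move; the robot and the scene stay as the last step left them, time stands still between calls to the robot, and variables do not carry over. Pictures are saved under pics/ and viewed, and the job is handed in when it is done.

Besides the shell and the picture viewer there is one more tool, called after "Request:" by a JSON object that holds its "method" and its "body". jog_arm: Moves the arm, as the interface text tells. Its arguments: {"type":"object","properties":{"targets":{"type":"array"},"squeeze":{"type":"number"}},"required":["targets"]}

```bash
ls; mkdir -p pics; python3 - <<'E'
from bench import *
import cv2,numpy as np
s=get_state();print(s)
for n in["top","side","wrist"]:
    im,d=get_image(n);cv2.imwrite(f"pics/{n}0.png",im[:,:,::-1]);np.savez(f"pics/{n}0.npz",im=im,d=d);print(n,camera_info(n))
E
```

```text
pics
{'time': 0.0, 'joint_positions': array([-1.28089634,  0.32181908, -0.07007872,  1.45167186,  0.0225995 ,
        1.37077219, -0.05686698]), 'qd': array([ 3.04920751e-04,  1.49331289e-03, -3.49667354e-05,  4.44256109e-04,
       -1.42527446e-03, -1.21238105e-04,  1.92115866e-06]), 'joint_torque': array([ 1.20067557e-04, -4.91280556e+01, -4.03627893e-01, -3.12526309e+01,
       -6.38738740e-02,  4.40305879e-02,  1.84539495e-04]), 'position': array([0.17691683, 0.6249319 , 0.24046553]), 'tool_rot': array([-1.00493123,  1.32859435,  1.00291228]), 'ft_force': array([-0.24480386,  0.03428237, -0.28768073]), 'torque': array([-0.02614183,  0.01889321, -0.03980292]), 'grip_width': 1.0010826272029445}
top {'intrinsics': array([[418.37688169,   0.        , 254.51459907],
       [  0.        , 418.37688169, 189.93029716],
       [  0.        ,   0.        ,   1.        ]]), 'world_from_camera': array([[ 0.00380577,  0.9960068 , -0.08919629,  0.4548958 ],
       [-0.99999157,  0.00365299, -0.00187604, -0.01235387],
       [-0.00154271,  0.08920268,  0.9960123 ,  1.14592982],
       [ 0.     
[... 315 characters left out ...]
08233557, -0.5903738 ,  0.80291944,  0.81573931],
       [ 0.0020049 ,  0.80555516,  0.59251739,  0.70716485],
       [ 0.        ,  0.        ,  0.        ,  1.        ]])}
wrist {'intrinsics': array([[297.31863964,   0.        , 250.19978327],
       [  0.        , 297.31863964, 187.47718248],
       [  0.        ,   0.        ,   1.        ]]), 'mount': array([[-4.23387689e-04,  2.69033935e-01, -9.63130605e-01,
        -1.41915035e-01],
       [-3.16277993e-04,  9.63130607e-01,  2.69034075e-01,
         7.26433691e-02],
       [ 9.99999860e-01,  4.18522730e-04, -3.22688129e-04,
        -1.24489522e-03],
       [ 0.00000000e+00,  0.00000000e+00,  0.00000000e+00,
         1.00000000e+00]])}
```

View pics/top0.png

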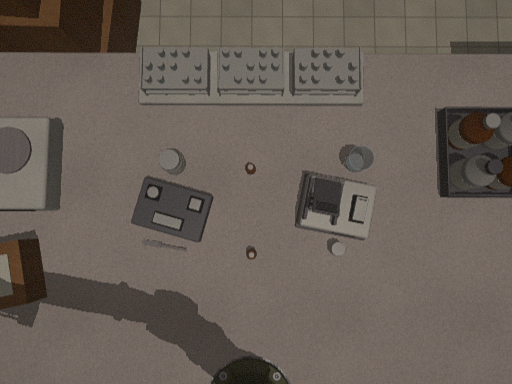

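View pics/side0.png

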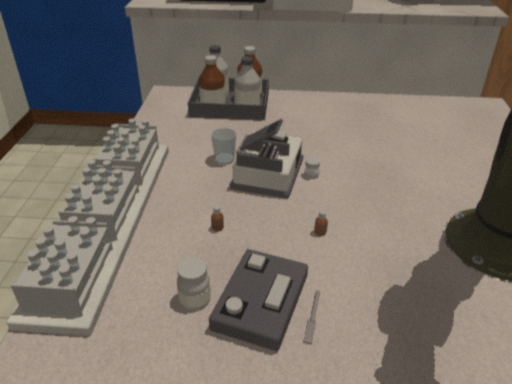

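```bash
cat > h.py <<'E'
import numpy as np,cv2
from bench import camera_info
def world(n,u,v,d):
    c=camera_info(n);K=c["intrinsics"];T=c["world_from_camera"]
    x=(u-K[0,2])/K[0,0]*d;y=(v-K[1,2])/K[1,1]*d
    P=np.stack([x,-y,-d,np.ones_like(d)],-1)
    return (P@T.T)[...,:3]
def cloud(n,d):
    v,u=np.mgrid[0:384,0:512].astype(float);return world(n,u,v,d.astype(float))
E
python3 - <<'E'
from h import *
z=np.load("pics/top0.npz");im=z["im"];d=z["d"]
a=im[165:255,120:220,::-1];b=im[140:265,285:385,::-1]
f=lambda a:cv2.resize(a,None,fx=4,fy=4,interpolation=cv2.INTER_CUBIC)
A=f(a);B=f(b);H=max(A.shape[0],B.shape[0]);o=np.zeros((H,800,3),np.uint8);o[:A.shape[0],:400]=A;o[:B.shape[0],400:]=B
cv2.imwrite("pics/topz.png",cv2.convertScaleAbs(o,alpha=1.6))
z2=np.load("pics/side0.npz");b=z2["im"][110:200,200:330,::-1];cv2.imwrite("pics/sidez.png",cv2.convertScaleAbs(cv2.resize(b,None,fx=6,fy=6,interpolation=cv2.INTER_CUBIC),alpha=1.3))
P=cloud("top",d)
print((d>0).mean())
for (v,u) in [(300,300),(190,152),(204,195),(220,168),(230,190),(195,327),(215,345),(208,360),(240,300)]: print(v,u,P[v,u])
E
```

```text
0.995849609375
300 300 [ 0.26079247 -0.13370904 -0.00190254]
190 152 [0.55177601 0.25916229 0.05102539]
204 195 [0.51531732 0.1453854  0.05186473]
220 168 [0.47322985 0.21474878 0.0538821 ]
230 190 [0.44742601 0.15915833 0.03980981]
195 327 [ 0.5331102  -0.18471746  0.1430828 ]
215 345 [ 0.48749537 -0.24297617  0.06954291]
208 360 [ 0.50432999 -0.27495992  0.09695794]
240 300 [ 4.21223696e-01 -1.34440225e-01  1.00937258e-04]
```

View pics/topz.png

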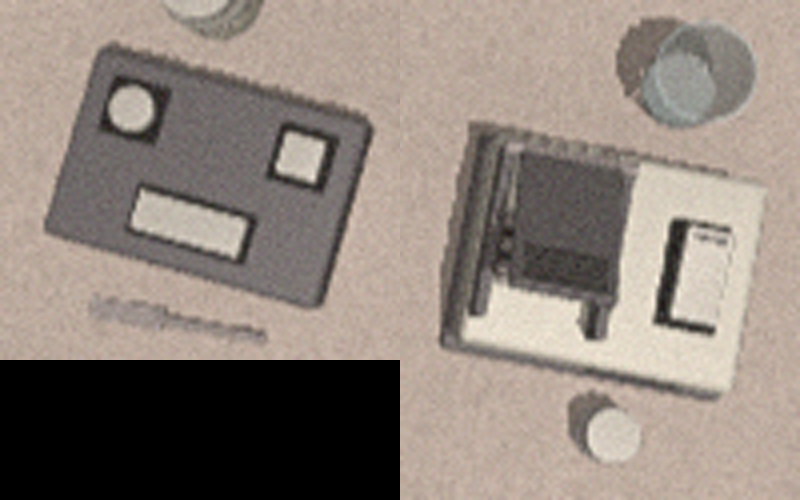

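View pics/sidez.png

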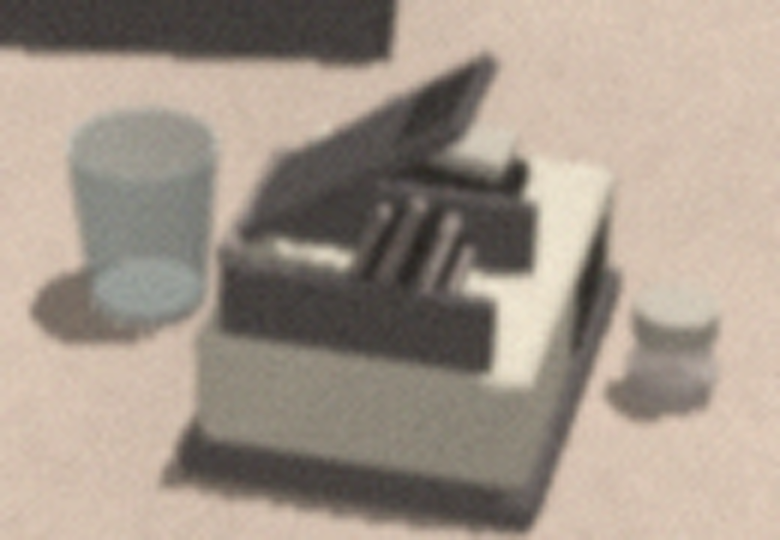

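View pics/wrist0.png

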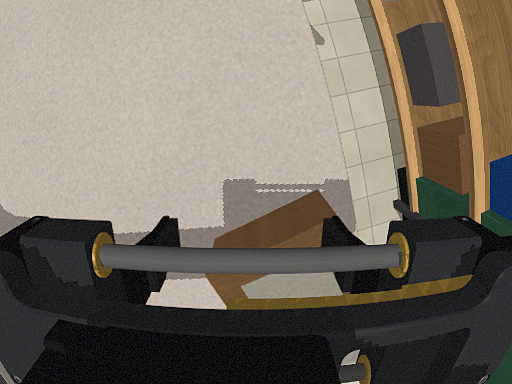

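```bash
python3 - <<'E'
from h import *
z=np.load("pics/top0.npz");im=z["im"].astype(int);d=z["d"]
P=cloud("top",d);v,u=np.mgrid[0:384,0:512]
pump=(u>290)&(u<385)&(v>165)&(v<245)
box=(u>125)&(u<220)&(v>170)&(v<248)
br=im.min(2)
def rect(m,name):
    pts=P[m][:,:2].astype(np.float32);r=cv2.minAreaRect(pts*1000);print(name,m.sum(),r,"z",np.median(P[m][:,2]),pts.mean(0))
    return r
def big(m):
    n,l,s,c=cv2.connectedComponentsWithStats(m.astype(np.uint8));i=1+np.argmax(s[1:,4]);return l==i
def comps(m,name,minA=15):
    n,l,s,c=cv2.connectedComponentsWithStats(m.astype(np.uint8))
    for i in range(1,n):
        if s[i,4]>=minA: print(c[i],end=' ');rect(l==i,name)
rect(big(pump&(P[...,2]>.06)&(P[...,2]<.078)),"deck")
rect(big(pump&(P[...,2]>.01)),"pumpall")
comps(pump&(P[...,2]>.085)&(u>345),"rocker")
m=big(pump&(P[...,2]>.112)&(u<345));rect(m,"flap")
Q=P[m];A=np.c_[Q[:,:2],np.ones(len(Q))]
for _ in range(5):
    c,*_=np.linalg.lstsq(A,Q[:,2],rcond=None);r=np.abs(Q[:,2]-A@c);k=r<.004;Q=Q[k];A=A[k]
print("plane",c,len(Q),"tilt",np.arctan(np.hypot(*c[:2])),"yaw",np.arctan2(-c[1],-c[0])," (uphill=-x)", Q[:,2].min(),Q[:,2].max())
rect(big(box&(P[...,2]>.03)),"box")
comps(box&(br>125),"keys")
comps(box&(P[...,2]>.046),"keysz")
print(br[box].max(), np.percentile(br[box],[5,50,80,95]))
for n,(uu,vv) in dict(va=(251,168),vb=(251,253),pot=(338,248),jar=(171,160),beaker=(358,158)).items():
    m=(abs(u-uu)<22)&(abs(v-vv)<18)&(P[...,2]>.02)&~pump&~box
    if m.sum(): rect(m,n)
E
```

```text
deck 2054 ((513.8648681640625, -226.18414306640625), (181.1083984375, 141.32594299316406), 78.8484115600586) z 0.06977880606278886 [ 0.50002784 -0.23971196]
pumpall 4122 ((519.6318969726562, -170.76344299316406), (301.3491516113281, 162.25308227539062), 83.92899322509766) z 0.07198249430893888 [ 0.5099952  -0.21515395]
[359.72333333 207.82333333] rocker 300 ((495.70208740234375, -153.2721710205078), (61.11275100708008, 286.9803161621094), 4.128039360046387) z 0.09779345411425311 [ 0.5037685  -0.26987633]
flap 937 ((522.99072265625, -115.98909759521484), (105.92855834960938, 224.2495880126953), 8.022871017456055) z 0.14610542891795286 [ 0.52928925 -0.18155235]
plane [-0.79052875  0.78946432  0.7098726 ] 60 tilt 0.8407085608727235 yaw -0.7847244763613324  (uphill=-x) 0.11202535195084184 0.17381218876807636
box 3510 ((486.1947021484375, 146.7957305908203), (323.3681335449219, 129.7572021484375), 74.31137084960938) z 0.040710823468925295 [0.50311    0.20764443]
[152.5        191.13461538] keysz 104 ((549.0250244140625, 257.76287841796875), (28.94731330871582, 26.61990737915039), 89.14920
[... 542 characters left out ...]
 0.362494558095932) z 0.04057142322719498 [5.9832335e-01 9.8935991e-05]
vb 91 ((414.5675048828125, -0.6951370239257812), (79.81512451171875, 26.53682518005371), 1.9528093338012695) z 0.03984153347662911 [ 0.38854334 -0.00211105]
pot 134 ((418.2326965332031, -126.85557556152344), (238.82095336914062, 27.99734115600586), 78.93144989013672) z 0.04478533043898525 [ 0.39983115 -0.22358823]
jar 467 ((541.2503662109375, 118.58135986328125), (308.33807373046875, 57.7252082824707), 45.990478515625) z 0.0839555236316627 [0.6243686  0.20157425]
beaker 323 ((568.15283203125, -155.61044311523438), (62.781620025634766, 359.8013610839844), 28.431625366210938) z 0.05873916834418891 [ 0.64504695 -0.29006884]
```

```bash
python3 - <<'E'
from h import *
z=np.load("pics/top0.npz");im=z["im"].astype(int);d=cv2.medianBlur(z["d"],3)
P=cloud("top",d);v,u=np.mgrid[0:384,0:512]
ok=(d>0)&(P[...,2]<.3)
pump=(u>290)&(u<385)&(v>165)&(v<245)&ok
box=(u>125)&(u<220)&(v>170)&(v<248)&ok
br=im.min(2)
def rect(m,name):
    pts=P[m][:,:2].astype(np.float32);r=cv2.minAreaRect(pts*1000);print(name,m.sum(),np.round(r[0],1),np.round(r[1],1),round(r[2],1),"z",np.median(P[m][:,2]).round(4),(1000*pts.mean(0)).round(1))
    return r
def comps(m,name,minA=15):
    n,l,s,c=cv2.connectedComponentsWithStats(m.astype(np.uint8))
    for i in range(1,n):
        if s[i,4]>=minA: print(c[i].round(1),end=' ');rect(l==i,name)
comps(pump&(P[...,2]>.066)&(P[...,2]<.074),"deck",300)
comps(pump&(P[...,2]>.04),"pumpall",300)
comps(pump&(P[...,2]>.085)&(u>345),"rocker")
comps(pump&(P[...,2]>.085)&(br>90)&(u>345),"rockerwhite")
m=pump&(P[...,2]>.112)&(u<345);comps(m,"flap")
Q=P[m];A=np.c_[Q[:,:2],np.ones(len(Q))]
for _ in range(8):
    c,*_=np.linalg.lstsq(A,Q[:,2],rcond=None);r=np.abs(Q[:,2]-A@c);k=r<.005;Q=Q[k];A=A[k]
print("plane",c,len(Q),"tilt",np.arctan(np.hypot(*c[:2])),"yaw deg of +x",np.degrees(np.arctan2(-c[1],-c[0])), Q[:,2].min(),Q[:,2].max())
comps(box&(P[...,2]>.032),"box",300)
comps(box&(P[...,2]>.046),"keysz")
for n,(uu,vv) in dict(va=(251,168),vb=(251,253),pot=(338,248),jar=(171,160),beaker=(358,158)).items():
    m=(abs(u-uu)<22)&(abs(v-vv)<18)&(P[...,2]>.02)&~pump&~box&ok
    if m.sum(): comps(m,n)
E
```

```text
[344.7 211.1] deck 1837 [ 514.1 -225.7] [179.3 138.6] 79.2 z 0.07 [ 497.6 -242.4]
[337.5 205. ] pumpall 3831 [ 513.7 -226.1] [181.1 141.9] 79.0 z 0.0714 [ 511.7 -219.8]
[359.7 207.8] rocker 296 [ 504.8 -275.2] [30.8 59.6] 79.5 z 0.0975 [ 504.7 -274.2]
[360.1 208.4] rockerwhite 259 [ 503.6 -275.7] [29.3 57.4] 79.5 z 0.0976 [ 503.3 -275.1]
[326.4 196.5] flap 934 [ 532.4 -184.5] [65.8 91.7] 78.7 z 0.146 [ 529.8 -182.9]
plane [-0.69119894  0.1319088   0.53532747] 916 tilt 0.6131869151930988 yaw deg of +x -10.804443093795594 0.1121161595296114 0.17233394518282086
[171.4 208.7] box 3502 [504.1 210.4] [191.1 129.8] 74.4 z 0.0405 [503.4 208.9]
[152.5 191.1] keysz 104 [549.2 257.9] [26.5 28.8] 0.2 z 0.0516 [548.8 257.7]
[194.8 203.3] keysz 112 [517.2 146.3] [28.2 27.3] 76.2 z 0.0519 [517.1 146. ]
[166.8 220.1] keysz 285 [473.  218.7] [74.  26.5] 74.5 z 0.0521 [473.1 218.2]
[250.2 167.5] va 85 [614.6   2.1] [24.5 26.9] 0.2 z 0.0398 [613.5   1.5]
[251.1 253.2] vb 90 [387.6  -1.6] [25.8 25.8] 43.9 z 0.0392 [387.7  -2. ]
[337.2 249.2] pot 131 [ 397.9 -227.8] [24.2 34.3] 0.2 z 0.0445 [ 399.1 -226.9]
[171.3 160.2] jar 463 [629.6 207.9] [52.4 55.3] 3.8 z 0.0842 [627.  204.9]
[362.  154.6] beaker 325 [ 642.9 -285. ] [67.1 53.4] 89.8 z 0.0571 [ 647.1 -293. ]
```

```bash
cat >> h.py <<'E'
from scipy.spatial.transform import Rotation as Ro
def rel(target):
    from bench import get_state
    s=get_state();R=Ro.from_rotvec(s["tool_rot"]).as_matrix()
    dl=np.array(target)-s["position"]
    print("t",round(s["time"],2),"pos",(s["position"]*1000).round(1),"F",s["ft_force"].round(2),"grip",round(float(s["grip_width"]),2))
    print("R\n",R.round(3),"\nneed cm in tool axes",(R.T@dl*100).round(2))
E
python3 -c "
from h import *
rel([.5,.1,.26])"
```

```text
t 0.15 pos [177.  625.  240.7] F [-0.95  0.35 -0.35] grip 1.0
R
 [[-0.    -0.962  0.272]
 [-0.001  0.272  0.962]
 [-1.    -0.    -0.001]] 
need cm in tool axes [ -1.86 -45.38 -41.73]
```

Request:
{"method": "jog_arm", "body": {"targets": [[0,0,0,-0.4,-2,-2,0],[0,0,0,-0.4,-4,-4,0],[0,0,0,-0.4,-4,-4,0],[0,0,0,-0.4,-4,-4,0],[0,0,0,-0.4,-4,-4,0],[0,0,0,0,-4,-4,0],[0,0,0,0,-4,-4,0],[0,0,0,0,-4,-4,0],[-2.5,0,0,0,-4,-4,0],[-2.5,0,0,0,-3,-3,0]]}}

```text
time: 1.4
position: [0.4347, 0.167, 0.2616]
tool_rot: [-1.069, 1.292, 1.069]
ft_force: [0.5, 1.0, -0.4]
grip_width: 0.02
```

```bash
python3 -c "
from h import *
rel([.508,-.179,.22])"
```

```text
t 1.4 pos [434.7 167.  261.6] F [ 0.54  1.01 -0.36] grip 0.02
R
 [[ 0.    -0.982  0.188]
 [ 0.     0.188  0.982]
 [-1.    -0.     0.   ]] 
need cm in tool axes [  4.15 -13.71 -32.6 ]
```

Request:
{"method": "jog_arm", "body": {"targets": [[0,0,0,0,-1.8,-4,0],[0,0,0,0,-1.8,-4,0],[0,0,0,0,-1.8,-4,0],[0,0,0,0,-1.8,-4,0],[0,0,0,0,-1.8,-4,0],[0,0,0,0,-1.8,-4,0],[0,0,0,0,-1.8,-4,0],[0,0,0,0,-1.1,-4,0],[0,0,0,0,0,-0.6,0],[0,0,0,0,0,0,0]]}}

```text
time: 2.65
position: [0.5071, -0.176, 0.2613]
tool_rot: [-1.068, 1.293, 1.069]
ft_force: [-0.5, 0.6, 0.0]
grip_width: 0.01
```

```bash
python3 -c "
from h import *
rel([.508,-.179,.129])"
```

```text
t 2.65 pos [ 507.1 -176.   261.3] F [-0.48  0.64  0.05] grip 0.01
R
 [[-0.001 -0.982  0.188]
 [ 0.001  0.188  0.982]
 [-1.     0.001  0.001]] 
need cm in tool axes [13.23 -0.15 -0.29]
```

Request:
{"method": "jog_arm", "body": {"targets": [[0,0,0,3,-0.15,-0.3,0],[0,0,0,3,0,0,0],[0,0,0,1.2,0,0,0],[0,0,0,1,0,0,0],[0,0,0,1,0,0,0],[0,0,0,1,0,0,0],[0,0,0,1,0,0,0],[0,0,0,0.8,0,0,0],[0,0,0,0.6,0,0,0],[0,0,0,0,0,0,0]]}}

```text
time: 3.9
position: [0.508, -0.1795, 0.135]
tool_rot: [-1.069, 1.293, 1.07]
ft_force: [0.6, 0.2, -0.3]
grip_width: 0.004
```

```bash
python3 -c "
from h import *
rel([.508,-.179,.129])"
```

```text
t 3.9 pos [ 508.  -179.5  135. ] F [ 0.6   0.23 -0.33] grip 0.0
R
 [[-0.001 -0.982  0.188]
 [-0.     0.188  0.982]
 [-1.     0.001 -0.   ]] 
need cm in tool axes [0.6  0.01 0.05]
```

Request:
{"method": "jog_arm", "body": {"targets": [[0,0,0,0.3,0,0,0],[0,0,0,0.2,0,0,0],[0,0,0,0.1,0,0,0],[0,0,0,0.1,0,0,0]]}}

```text
time: 4.4
position: [0.5084, -0.1796, 0.1293]
tool_rot: [-1.069, 1.292, 1.069]
ft_force: [-3.7, 0.7, 9.9]
grip_width: 0.007
```

Request:
{"method": "jog_arm", "body": {"targets": [[0,0,0,0.1,0,0,0],[0,0,0,0,0,0,0]]}}

```text
time: 4.65
position: [0.5084, -0.1796, 0.1292]
tool_rot: [-1.068, 1.292, 1.07]
ft_force: [-5.0, 1.2, 13.2]
grip_width: 0.005
```

Request:
{"method": "jog_arm", "body": {"targets": [[0,0,0,-1,0,0,0],[0,0,0,-3,0,0,0],[0,0,0,0,0,0,0]]}}

```text
time: 5.03
position: [0.5099, -0.18, 0.1697]
tool_rot: [-1.071, 1.289, 1.066]
ft_force: [-0.0, 0.4, -0.6]
grip_width: 0.008
```

```bash
python3 -c "
from h import *
rel([.527,-.2795,.145])
from bench import get_image
for n in['side','top']:
  im,d=get_image(n);np.savez(f'pics/{n}1.npz',im=im,d=d)
  b=im[100:220,200:380,::-1] if n=='side' else im[140:260,280:400,::-1]
  cv2.imwrite(f'pics/{n}1.png',cv2.convertScaleAbs(cv2.resize(b,None,fx=4,fy=4),alpha=1.3))
"
```

```text
t 5.03 pos [ 509.9 -180.   169.7] F [-0.05  0.42 -0.56] grip 0.01
R
 [[ 0.005 -0.982  0.187]
 [-0.     0.187  0.982]
 [-1.    -0.005  0.001]] 
need cm in tool axes [ 2.48 -3.53 -9.46]
```

View pics/side1.png

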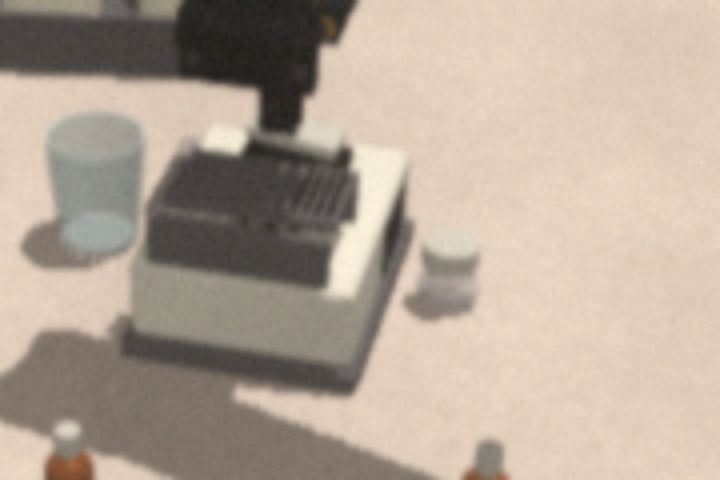

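The flap (zoomed picture, about (150–350, 150–230)) now lies level on the cheeks, the fingers are clear of it, and the beaker and pot are untouched. On to the rocker.

Request:
{"method": "jog_arm", "body": {"targets": [[0,0,0,0,-1.3,-3.2,0],[0,0,0,0,-1.2,-3.2,0],[0,0,0,0,-1,-3,0],[0,0,0,1,0,0,0],[0,0,0,0,0,0,0]]}}

```text
time: 5.75
position: [0.524, -0.277, 0.1555]
tool_rot: [-1.066, 1.294, 1.073]
ft_force: [0.1, 0.8, -0.3]
grip_width: 0.006
```

```bash
python3 -c "
from h import *
rel([.527,-.2795,.115])"
```

```text
t 5.75 pos [ 524.  -277.   155.5] F [ 0.09  0.79 -0.31] grip 0.01
R
 [[-0.004 -0.982  0.187]
 [ 0.002  0.187  0.982]
 [-1.     0.004  0.001]] 
need cm in tool axes [ 4.04 -0.36 -0.19]
```

Request:
{"method": "jog_arm", "body": {"targets": [[0,0,0,1.5,-0.3,-0.2,0],[0,0,0,1,0,0,0],[0,0,0,0.5,0,0,0],[0,0,0,0.4,0,0,0],[0,0,0,0.3,0,0,0],[0,0,0,0.2,0,0,0],[0,0,0,0,0,0,0]]}}

```text
time: 6.62
position: [0.5281, -0.281, 0.1189]
tool_rot: [-1.07, 1.292, 1.068]
ft_force: [0.2, -0.7, 1.5]
grip_width: 0.008
```

Request:
{"method": "jog_arm", "body": {"targets": [[0,0,0,0.1,0,0,0],[0,0,0,0.1,0,0,0],[0,0,0,0,0,0,0]]}}

```text
time: 7.0
position: [0.5282, -0.2811, 0.1169]
tool_rot: [-1.07, 1.292, 1.068]
ft_force: [3.0, 0.4, 4.2]
grip_width: 0.007
```

Request:
{"method": "jog_arm", "body": {"targets": [[0,0,0,0.1,0,0,0],[0,0,0,0.1,0,0,0],[0,0,0,0,0,0,0]]}}

```text
time: 7.38
position: [0.5282, -0.2811, 0.1148]
tool_rot: [-1.07, 1.292, 1.068]
ft_force: [3.3, -0.3, 3.7]
grip_width: 0.006
```

Request:
{"method": "jog_arm", "body": {"targets": [[0,0,0,0.1,0,0,0],[0,0,0,0.1,0,0,0],[0,0,0,0,0,0,0]]}}

```text
time: 7.75
position: [0.5283, -0.2812, 0.1139]
tool_rot: [-1.07, 1.291, 1.068]
ft_force: [3.1, 0.3, 10.1]
grip_width: 0.009
```

Request:
{"method": "jog_arm", "body": {"targets": [[0,0,0,0.1,0,0,0],[0,0,0,0,0,0,0]]}}

```text
time: 8.0
position: [0.5284, -0.2812, 0.1137]
tool_rot: [-1.07, 1.291, 1.068]
ft_force: [0.8, 1.4, 16.0]
grip_width: 0.009
```

Request:
{"method": "jog_arm", "body": {"targets": [[0,0,0,-1,0,0,0],[0,0,0,-3,0,0,0],[0,0,0,-3,0,0,0],[0,0,0,-3,1,3,0],[0,0,0,-1,1,4,0],[0,0,0,0,1,4,0],[0,0,0,0,1,4,0],[0,0,0,0,0,0,0]]}}

```text
time: 9.0
position: [0.515, -0.122, 0.2201]
tool_rot: [-1.071, 1.292, 1.078]
ft_force: [-1.2, -0.1, -0.5]
grip_width: 0.006
```

```bash
python3 -c "
from h import *
rel([.549,.258,.15])
from bench import get_image
for n in['side','top']:
  im,d=get_image(n);np.savez(f'pics/{n}2.npz',im=im,d=d)
  b=im[100:220,200:380,::-1] if n=='side' else im[150:260,280:400,::-1]
  cv2.imwrite(f'pics/{n}2.png',cv2.convertScaleAbs(cv2.resize(b,None,fx=4,fy=4),alpha=1.3))
P=cloud('top',cv2.medianBlur(d,3))
c=np.array([514,-226.])/1000;a=np.radians(-11);X=np.array([np.cos(a),np.sin(a)]);Y=np.array([-np.sin(a),np.cos(a)])
q=P[...,:2]-c;px=q@X;py=q@Y
for yy,xs in((-.05,range(-30,31,5)),(.045,range(-50,56,15))):
  print([(x,round(1000*float(np.median(P[...,2][(abs(px-x/1000)<.004)&(abs(py-yy)<.008)])),1)) for x in xs])
"
```

```text
t 9.0 pos [ 515.  -122.   220.1] F [-1.17 -0.09 -0.49] grip 0.01
R
 [[-0.004 -0.983  0.181]
 [ 0.002  0.181  0.983]
 [-1.     0.005  0.001]] 
need cm in tool axes [ 7.07  3.5  37.98]
[(-30, nan), (-25, nan), (-20, nan), (-15, nan), (-10, nan), (-5, nan), (0, nan), (5, nan), (10, nan), (15, nan), (20, nan), (25, nan), (30, nan)]
[(-50, nan), (-35, nan), (-20, nan), (-5, nan), (10, nan), (25, nan), (40, nan), (55, nan)]
  return _methods._mean(a, axis=axis, dtype=dtype,
  ret = ret.dtype.type(ret / rcount)
```

View pics/side2.png

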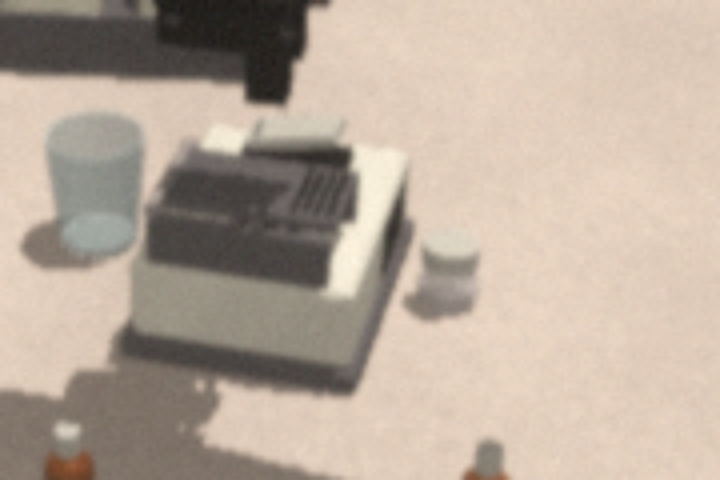

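View pics/top2.png

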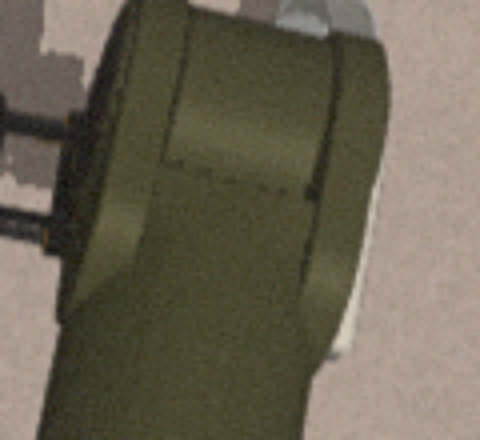

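The side view shows the rocker tipped (its near -x end is now raised); the arm blocks the top view, so I'll verify the numbers once it has moved over the box.

Request:
{"method": "jog_arm", "body": {"targets": [[0,0,0,0,0,2,0],[0,0,0,0,0.3,4,0],[0,0,0,0,0.3,4,0],[0,0,0,0,0.4,4,0],[0,0,0,0,0.5,5,0],[0,0,0,0,0.5,5,0],[0,0,0,0,0.5,5,0],[0,0,0,0,0.5,5,0],[0,0,0,0,0.5,4,0],[4.5,0,0,0,0,0,0]]}}

```text
time: 10.35
position: [0.5528, 0.2562, 0.22]
tool_rot: [-1.012, 1.326, 1.012]
ft_force: [0.6, -1.4, 0.6]
grip_width: 0.006
```

Request:
{"method": "jog_arm", "body": {"targets": [[0,0,0,5,0,0,0],[0,0,0,2,0,0,0],[0,0,0,0,0,0,0]]}}

```text
time: 10.72
position: [0.5526, 0.2519, 0.1497]
tool_rot: [-1.01, 1.329, 1.009]
ft_force: [0.8, -0.9, 0.3]
grip_width: 0.005
```

```bash
python3 -c "
from h import *
rel([.549,.258,.1])
from bench import get_image
for n in['side','top']:
  im,d=get_image(n);np.savez(f'pics/{n}3.npz',im=im,d=d)
  cv2.imwrite(f'pics/{n}3.png',cv2.convertScaleAbs(im[:,:,::-1],alpha=1.3))
P=cloud('top',cv2.medianBlur(d,3))
c=np.array([514,-226.])/1000;a=np.radians(-11);X=np.array([np.cos(a),np.sin(a)]);Y=np.array([-np.sin(a),np.cos(a)])
q=P[...,:2]-c;px=q@X;py=q@Y
for yy,xs in((-.05,range(-30,31,5)),(.045,range(-50,56,15))):
  print([(x,round(1000*float(np.median(P[...,2][(abs(px-x/1000)<.004)&(abs(py-yy)<.008)])),1)) for x in xs])
"
```

```text
t 10.72 pos [552.6 251.9 149.7] F [ 0.84 -0.88  0.31] grip 0.0
R
 [[-0.003 -0.964  0.266]
 [-0.003  0.266  0.964]
 [-1.     0.003 -0.004]] 
need cm in tool axes [4.97 0.49 0.51]
[(-30, 80.4), (-25, 101.9), (-20, 101.8), (-15, 101.3), (-10, 100.4), (-5, 98.6), (0, 98.0), (5, 96.9), (10, 96.6), (15, 95.2), (20, 94.4), (25, 93.8), (30, 91.8)]
[(-50, 109.8), (-35, 110.1), (-20, 109.9), (-5, 111.0), (10, 109.8), (25, 110.1), (40, 109.4), (55, 109.5)]
```

View pics/side3.png

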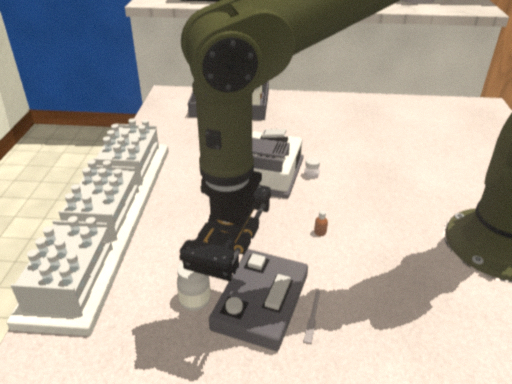

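View pics/top3.png

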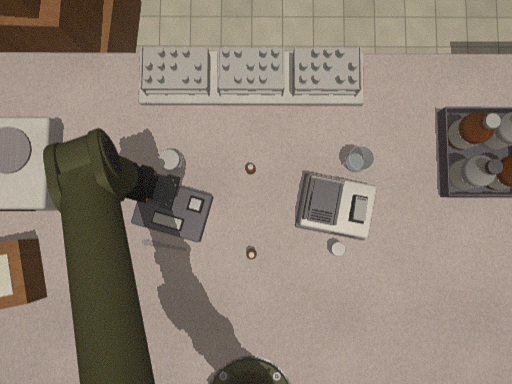

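Flap reads 110 mm all along, rocker 94.4 mm at +20 and 101.8 mm at -20: both fully over. Round key next.

Request:
{"method": "jog_arm", "body": {"targets": [[0,0,0,2,0.5,0.5,0],[0,0,0,3,0,0,0],[0,0,0,1.5,0,0,0],[0,0,0,0.6,0,0,0],[0,0,0,0.3,0,0,0],[0,0,0,0,0,0,0]]}}

```text
time: 11.58
position: [0.5503, 0.26, 0.0782]
tool_rot: [-1.01, 1.323, 1.01]
ft_force: [0.1, 0.9, 0.7]
grip_width: 0.005
```

Request:
{"method": "jog_arm", "body": {"targets": [[0,0,0,0.3,0,-0.2,0],[0,0,0,0.3,0,0,0],[0,0,0,0.2,0,0,0],[0,0,0,0.2,0,0,0],[0,0,0,0.1,0,0,0],[0,0,0,0,0,0,0]]}}

```text
time: 12.32
position: [0.5493, 0.258, 0.0665]
tool_rot: [-1.01, 1.324, 1.01]
ft_force: [-0.3, -0.2, 0.1]
grip_width: 0.003
```

Request:
{"method": "jog_arm", "body": {"targets": [[0,0,0,0.1,0,0,0],[0,0,0,0.1,0,0,0],[0,0,0,0,0,0,0]]}}

```text
time: 12.7
position: [0.5494, 0.258, 0.0654]
tool_rot: [-1.01, 1.324, 1.01]
ft_force: [-2.5, -0.7, 6.5]
grip_width: 0.007
```

Request:
{"method": "jog_arm", "body": {"targets": [[0,0,0,0.1,0,0,0],[0,0,0,0.1,0,0,0],[0,0,0,0,0,0,0]]}}

```text
time: 13.08
position: [0.5495, 0.258, 0.0653]
tool_rot: [-1.009, 1.323, 1.011]
ft_force: [-5.1, -3.3, 18.2]
grip_width: 0.001
```

Request:
{"method": "jog_arm", "body": {"targets": [[0,0,0,-0.5,0,0,0],[0,0,0,-2,0,0,0],[0,0,0,-2,0,0,0],[0,0,0,0,3,-2,0],[0,0,0,0,3,-1,0],[0,0,0,0,0,0,0]]}}

```text
time: 13.82
position: [0.4818, 0.2455, 0.1086]
tool_rot: [-1.01, 1.323, 1.013]
ft_force: [-1.2, -0.1, -0.2]
grip_width: 0.007
```

```bash
python3 -c "
from h import *
rel([.4733,.2187,.08])
from bench import get_image
for n in['side','top']:
  im,d=get_image(n);np.savez(f'pics/{n}4.npz',im=im,d=d)
  b=im[160:360,150:350,::-1] if n=='side' else im[140:260,100:240,::-1]
  cv2.imwrite(f'pics/{n}4.png',cv2.convertScaleAbs(cv2.resize(b,None,fx=3,fy=3),alpha=1.3))
  P=cloud(n,cv2.medianBlur(d,3))
  for nm,x,y in(('round',.5487,.258),('square',.517,.146),('bar',.473,.2187),('boxr',.56,.215)):
    m=(np.hypot(P[...,0]-x,P[...,1]-y)<.009);print(n,nm,m.sum(),np.percentile(P[...,2][m],[10,50,90]).round(4) if m.sum() else '')
"
```

```text
t 13.82 pos [481.8 245.5 108.6] F [-1.18 -0.05 -0.22] grip 0.01
R
 [[-0.001 -0.965  0.262]
 [ 0.002  0.262  0.965]
 [-1.     0.001  0.002]] 
need cm in tool axes [ 2.86  0.12 -2.81]
side round 65 [0.0461 0.047  0.0476]
side square 0 
side bar 139 [0.4966 0.5107 0.5155]
side boxr 55 [0.0405 0.0409 0.0416]
top round 37 [0.0458 0.0466 0.0472]
top square 37 [0.0516 0.0525 0.0535]
top bar 190 [0.2915 0.5114 0.5161]
top boxr 35 [0.0393 0.0404 0.0414]
```

View pics/side4.png

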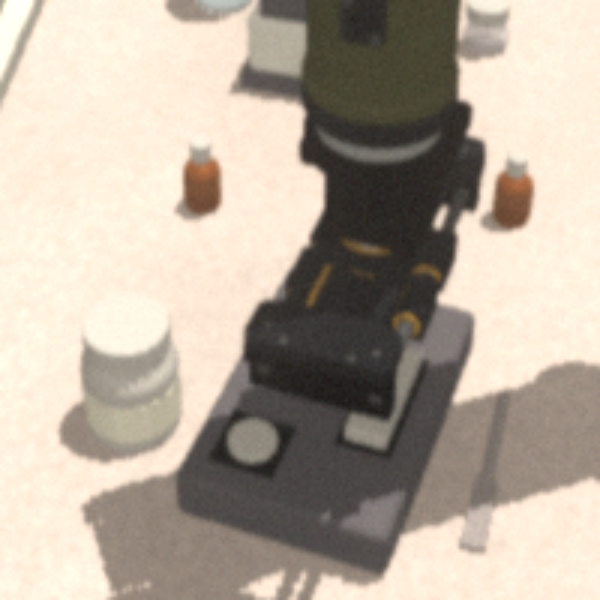

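The round key is flush with its lower position at about (253, 440) and reads 46–46.6 mm, so it stayed in. The square key is still at 52 mm. Now the bar key.

Request:
{"method": "jog_arm", "body": {"targets": [[0,0,0,0,0.1,-2.8,0],[0,0,0,2,0,0,0],[0,0,0,1,0,0,0],[0,0,0,0,0,0,0]]}}

```text
time: 14.42
position: [0.4753, 0.218, 0.0771]
tool_rot: [-1.011, 1.325, 1.01]
ft_force: [0.8, 0.7, -1.1]
grip_width: 0.008
```

Request:
{"method": "jog_arm", "body": {"targets": [[0,0,0,0.3,0,0,0],[0,0,0,0.3,0,0,0],[0,0,0,0.3,0,0,0],[0,0,0,0.2,0,0,0],[0,0,0,0,0,0,0]]}}

```text
time: 15.05
position: [0.4755, 0.2184, 0.067]
tool_rot: [-1.01, 1.323, 1.01]
ft_force: [0.4, -0.6, 3.7]
grip_width: 0.002
```

Request:
{"method": "jog_arm", "body": {"targets": [[0,0,0,0.1,0,0,0],[0,0,0,0.2,0,0,0],[0,0,0,0.1,0,0,0],[0,0,0,0,0,0,0],[0,0,0,0,0,0,0]]}}

```text
time: 15.68
position: [0.4756, 0.2184, 0.0649]
tool_rot: [-1.009, 1.323, 1.011]
ft_force: [-5.0, -1.4, 19.4]
grip_width: 0.003
```

Request:
{"method": "jog_arm", "body": {"targets": [[0,0,0,-0.5,0,0,0],[0,0,0,-1,0,0,0],[0,0,0,-3,0,0,0],[0,0,0,-5,0,0,0],[0,0,0,-5,0,0,0],[0,0,0,-4,0,3,0],[0,0,0,0,1,5,0],[0,0,0,0,1,5,0],[0,0,0,0,1,5,0],[0,0,0,0,0,0,0]]}}

```text
time: 16.92
position: [0.491, 0.4044, 0.2455]
tool_rot: [-1.016, 1.324, 1.017]
ft_force: [-0.2, -0.4, -0.6]
grip_width: 0.009
```

```bash
python3 -c "
from h import *
rel([.4733,.2187,.08])
from bench import get_image
for n in['side','top']:
  im,d=get_image(n);np.savez(f'pics/{n}5.npz',im=im,d=d)
  cv2.imwrite(f'pics/{n}5.png',cv2.convertScaleAbs(im[:,:,::-1],alpha=1.3))
  P=cloud(n,cv2.medianBlur(d,3))
  for nm,x,y in(('round',.5487,.258),('square',.517,.146),('bar',.473,.2187),('boxr',.56,.215),('flap',.508,-.179),('rockend',.526,-.279)):
    m=(np.hypot(P[...,0]-x,P[...,1]-y)<.009);print(n,nm,m.sum(),np.percentile(P[...,2][m],[10,50,90]).round(4) if m.sum() else '')
"
```

```text
t 16.93 pos [491.  404.4 245.5] F [-0.17 -0.38 -0.57] grip 0.01
R
 [[-0.003 -0.966  0.257]
 [-0.001  0.257  0.966]
 [-1.     0.002 -0.002]] 
need cm in tool axes [ 16.58  -3.1  -18.37]
side round 0 
side square 0 
side bar 9 [0.0523 0.053  0.0543]
side boxr 0 
side flap 0 
side rockend 0 
top round 36 [0.0455 0.0461 0.0469]
top square 36 [0.051  0.0525 0.0528]
top bar 38 [0.0519 0.0527 0.0532]
top boxr 35 [0.0393 0.0402 0.0412]
top flap 41 [0.1091 0.1098 0.1106]
top rockend 37 [0.0923 0.0938 0.0954]
```

View pics/side5.png

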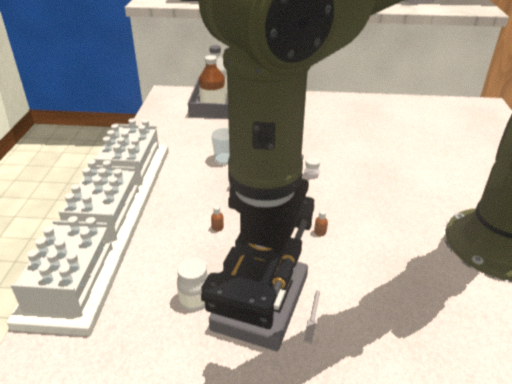

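View pics/top5.png

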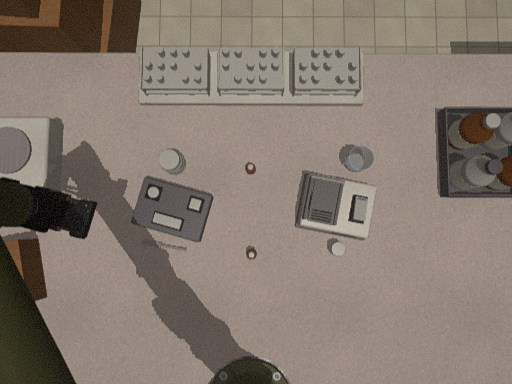

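Request:
{"method": "jog_arm", "body": {"targets": [[0,0,0,-2,0,-3,0],[0,0,0,0,0,0,0],[0,0,0,0,0,0,0]]}}

```text
time: 17.4
position: [0.4859, 0.3698, 0.2677]
tool_rot: [-1.008, 1.324, 1.01]
ft_force: [0.3, -0.1, -0.2]
grip_width: 0.006
```

```bash
python3 -c "
from bench import *
s=get_state();print(s['time'],s['ft_force'],abs(s['qd']).max())
print(close_job())"
```

```text
17.4 [ 0.34522157 -0.06922603 -0.15523571] 0.020068962048792768
the job is handed in; nothing more can be done
None
```

I pressed the flap, rocker, round key and bar key in that order with the closed fingertips, and handed the job in at 17.4 s of the 61 s allowed. I pressed each part against its hard stop. The most I read at the wrist was about 19 N.

Last readings from the top camera:

| Part | Measured height | Expected | Result |
|---|---|---|---|
| Flap top | 110 mm, level | 110 mm | fully down |
| Rocker end | 94 mm | 94 mm | fully on |
| Round key | 46 mm | 46 mm | staying in |
| Bar key | 52.7 mm | 52 mm | sprung back |
| Square key | 52.5 mm | 52 mm | not pressed |

- **Bar key press:** the fingertips reached 45.9 mm, which is full travel.
- **Surroundings:** in the last pictures, the control box, vials, beaker, jar, pot and spatula all look to be where they were. I compared them by eye and did not re-measure them.
- **Arm at hand-in:** it was clear of everything, with a force reading near zero.
- **Failed checks:** at the end the arm hid most of the parts from the side camera, so the final heights come from the top camera alone. An earlier rocker reading also failed because the arm was in the way; I repeated it with a clear view and it was good.

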